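# Hook the return spring onto its anchor post with the spring puller

### The arm

A 6-joint arm with a two-finger parallel gripper is mounted at the origin on a cart in front of the work surface, level with it; the furniture and walls round the work are solid. World frame = base frame: x ahead of the robot, y to its left, z up, the work surface at z = 0. Lengths are in m, angles in rad, forces in N, time in s.
With the tool pointing down it reaches from about 0.25 to 0.725 m from the base axis. Payload 4 kg.
Tool frame: the origin (TCP) lies at the very end of the fingers, on their centre line; the grasp point (between the pads) lies 19 mm behind it; z points along the fingers, y is the line along which they close (so a half turn about z gives the same grasp; the last joint's range is limited). The gripper opens to 85 mm and grips with 20 to 120 N. Pads are 22 mm wide; open, the fingers measure 114 mm over their backs; the gripper's body (76 mm by 85 mm) begins 54 mm behind the grasp point. The pads swing forward as they close: fully open they stand 13 mm farther back than shut.
Start: joints at [1.256, 0.241, 0.005, 1.335, 0, 1.571], TCP at [0.155, 0.475, 0.231] pointing down, gripper open.
Joint ranges: [-2.72, 2.72], [-1.05, 1.87], [-1.09, 1.28], [-1.99, 2.15], [-1.42, 1.44], [-3.14, 3.14]. Speed limits (rad/s): [2.79, 2.79, 3.14, 3.14, 3.14, 3.14].

### API

Orientations are given as a unit quaternion [x, y, z, w].
In Python, from workcell import bot, vision, workorder, boxes_of gives the robot as it stands.
- The arm moves only by the tool send_rows, never from a script. Its argument "motion" is text: rows parted by semicolons, each of 5 numbers parted by spaces: the closure, from -1 (fully open) to 1 (shut), so that 0 is half open, then the shift along the tool's x, y, z in cm, then the turn about the tool's z in rad. In form: claw x y z twist; .... A call has 1 to 5 rows; each row is the pose to reach, as a shift and turn from the pose commanded when the call began, along the tool's axes at that moment; what a row does not reach only later rows make up. A row lasts 1/10 s, in which the tool goes at most 50 mm and 8.59 degrees, less where a joint would pass 70% of its speed; a pose out of reach is approached as far as the arm can. A call with a gripper value outside its range is refused whole. The fingers move at their own pace and stop on an object; the grip force is fixed at half the most. Time passes only in rows, so rows that repeat a pose let the fingers close. It gives the time, the measured TCP pose, the force, the opening and the grip force at its end, in the units of the state.
- bot.get_obs(): the state, without advancing time (a new reading comes with each control period).
- vision.camera(name): name is "scene" or "top" or "wrist"; returns the picture (420x560x3 uint8, red, green, blue); there is no depth.
- vision.camera_model(name): a dict with "fov_y" (degrees; the focal length in pixels is half the picture's height over the tangent of half this angle, whatever the lens; pixels are square), "cx", "cy" (the principal point, pixels), "world_from_camera" (4x4, takes a point from camera to world coordinates); the wrist camera has in their place "hand_eye" (4x4, takes a point from camera to tool coordinates, whose origin is the TCP and whose axes are the flange's). Camera axes: x right, y down, z forward; pixel columns grow to the right and rows downward; lengths in m; the calibration is good to about 2 mm. The wrist camera is an equidistant fisheye: a pixel r from the principal point sees the ray r / f radians off the axis. A picture is of the moment at which its call begins: read the wrist's pose just before it. camera_model takes no time and is no camera call.
- workorder.job_done(): hands the job in; it is judged then, once.
Trained networks look in the newest picture that a camera, given by its name, has taken for a name from the list of things; names that differ only in an ending like _2 or _b are one class to them, and where a whole thing is asked for, a point or a joint stands for the part that bears it (a point fixed in the world has none). Each returns a list of dicts, best first, with "conf" (0 to 1); they miss things now and then, are a little off and sometimes report something else, mostly with a low value. They report only what shows in the picture. A call takes as long as a camera call. They do not tell look-alikes from the thing itself.
- boxes_of(camera, target): "rect" ([centre column, centre row, width, height] in pixels, round what is visible of it).
The state is a dict: "clock": time; "joint_pos": joint angles; "joint_vel": joint speeds; "tau": joint torques, N m; "eef_pos": TCP position; "tool_rot": TCP orientation; "ft_force": force on the tool from outside, world axes, zero at the start; "ft_torque": the same for the moment, N m; "grip_width": finger opening in m; "grasp_force": force on a finger pad.
Only numpy, scipy, OpenCV 4.12 (cv2) and the standard library are available. Lean on these libraries where they do the work, as an engineer would, in place of code of your own. Each camera call takes 0.05 s, during which the arm holds its last target. There are 200 camera calls.

### The job

Pick up the red-handled spring puller, drop its bent pin into the round loop at the free end of the return spring with the handle leaning up about 35 degrees over the yellow fence (so that the pin stands upright), stretch the spring, swing its open hook over to the brass anchor post and ease it back until the hook holds on the post without the puller. Do not touch the spring with the gripper, do not let it snap back, and leave the other things on the bench alone. Then lay the puller down flat on the bench, off the bracket, standing on the flat underside of its handle as you found it.

Things in the scene. Friction and masses are not known exactly. Their poses are not given: they have to be found in the camera images.
- bracket: blue steel base plate fixed to the bench, 240x170x8 mm; place and yaw vary. Origin on the bench; plate spans x -120 to 120, y -105 to 65 mm. Upright spring swivel axis (steel lug) at x -105, y 0; brass anchor post at x 25, y 0. Yellow fence across the plate at x 100 to 108, top at z 58 mm: the puller's handle must pass above it while the pin is in the loop.
- anchor (a point): axis of the brass anchor post at the height of the spring plane (z 45 mm): stem 12 mm diameter, with an 18 mm head from z 54 to 60 mm above it and a 26 mm shoulder below z 34 mm. 130 mm from the swivel axis.
- swing: the return spring with all it carries (black guard sleeve 25 mm in diameter, coil, hook, pull loop), level, centre line 45 mm above the bench. Swings in the level plane about the lug with slight friction; origin on the swivel axis, x along the spring to the hook. Starts unstretched, parked 0.28 to 0.48 rad to the bracket's -y side of the line swivel-post. It cannot rise or tip.
- hook_end (a joint): stretch of the spring (m), 0 at rest, at most 0.055; pull needed is 1.5 N plus 150 N/m (7 N at 0.037). The hook's mouth comes level with the post at a stretch of 0.030 to 0.043 (best 0.036); about 0.022 when hooked on the post.
- hook_throat (a point): where the post's axis lies once hooked; 108 mm plus the stretch from the swivel axis. Hook of 6 mm wire in the level plane, closed on its -y side and far end, mouth open to +y (towards the post): the post enters sideways, its axis 8 to 21 mm nearer the swivel than this point, then the hook is eased back towards the swivel.
- pull_loop (a point): centre of the closed round pull loop (inner diameter 22 mm, 5 mm wire, axis upright, height 45 mm) beyond the hook; 132.5 mm from the swivel axis along the spring, plus the stretch. Under pull the 8 mm pin bears on the loop's far inside, 7 mm beyond this centre.
- puller: spring puller, 0.11 to 0.2 kg, loose, standing on the flat underside of its handle. Origin on that underside, x to the pin, z up. Red handle x -45 to 25, 24 wide (y), 38 mm high; steel shank 10 mm thick at z 30 to the bend at x 80; then an 8 mm straight pin down and forward, 35 degrees from -z towards +x, so upright when the pin end is tipped down 35 degrees about y.
- puller_bend (a point): centre of the bend between shank and pin (x 80, y 0, z 30 mm in the puller)
- puller_tip (a point): lowest end of the pin, 34 mm along the pin from the bend (x 99.5, y 0, z 2.1 mm in the puller)
- coil_spool_a: coil spool of copper wire, 43x46x97 mm, upright, origin under its centre; bystander
- coil_spool_b: coil spool of copper wire, 46x43x97 mm, upright, origin under its centre; bystander
- driver_red: red screwdriver, 29x202x34 mm, origin under its centre; bystander
- meter_yellow: yellow and black multimeter, 138x68x42 mm, origin under its centre; bystander
Not all that is in view belongs to the job. Leave any turquoise look-alike of the puller alone.

How it is judged:
By the outcome, as a careful person would: the job done as asked, in the order asked, and still so for the second after the job is handed in, with the robot touching nothing.
It also fails if it takes over 50 s, if anything falls off the work surface, if the arm or the gripper's body presses on something with over 40 N, if the wrist force passes 120 N, or if a joint passes its speed limit or range.

## Working session

There is one attempt and no reset: what is moved stays moved. The work goes in short steps, Python scripts to look and compute and a tool call to move; the robot and the scene stay as the last step left them, time stands still between calls to the robot, and variables do not carry over. Pictures are saved under pics/ and viewed, at most 10 in all, crops included, and the job is handed in when it is done.

Besides the shell and the picture viewer there is one more tool, called after "Call:" as name(argument=value, ...) on one line, values as JSON. send_rows: Moves the arm, as the interface text tells. Its arguments: {"type":"object","properties":{"motion":{"type":"string"}},"required":["motion"]}

```bash
ls; mkdir -p pics; cat > h.py <<'E'
import numpy as np, cv2
from scipy.spatial.transform import Rotation as R
from workcell import bot, vision, workorder, boxes_of
E
python3 - <<'E'
from h import *
np.set_printoptions(precision=4,suppress=True)
o=bot.get_obs();print(o)
for n in("scene","top","wrist"):
    m=vision.camera_model(n);print(n,m)
a=vision.camera("top");b=vision.camera("scene")
cv2.imwrite("pics/top.png",a[...,::-1]);cv2.imwrite("pics/scene.png",b[...,::-1])
E
```

```text
pics
{'clock': 0.0, 'joint_pos': array([1.256 , 0.2414, 0.0037, 1.3352, 0.    , 1.5708]), 'joint_vel': array([ 0.0002, -0.0004,  0.0019,  0.0006, -0.0006,  0.0023]), 'tau': array([  0.0002, -37.232 ,  25.2407,   0.0171,   0.0001,   0.    ]), 'eef_pos': array([0.1546, 0.4748, 0.2304]), 'tool_rot': array([ 0.1567,  0.9876, -0.001 , -0.0002]), 'ft_force': array([-0.0968,  0.7023,  1.0121]), 'ft_torque': array([-0.0325,  0.0089,  0.0186]), 'grasp_force': 0.0, 'grip_width': 0.08522079889138266}
scene {'fov_y': 43.031659056452675, 'cx': 270.66879280712936, 'cy': 211.74803112896657, 'world_from_camera': array([[ 0.6228, -0.4275,  0.6552, -0.3504],
       [-0.7824, -0.3347,  0.5252, -0.6825],
       [-0.0053, -0.8398, -0.5429,  0.8258],
       [ 0.    ,  0.    ,  0.    ,  1.    ]])}
top {'fov_y': 51.40424538637232, 'cx': 277.5099224336006, 'cy': 202.59575380461337, 'world_from_camera': array([[-0.0271, -0.999 ,  0.0341,  0.4873],
       [-0.9996,  0.0272,  0.0025,  0.021 ],
       [-0.0034, -0.0341, -0.9994,  1.1701],
       [ 0.    ,  0.    ,  0.    ,  1.    ]])}
wrist {'fov_y': 65.70646984690485, 'cx': 276.9359983151201, 'cy': 213.55003202125093, 'hand_eye': array([[ 0.0018, -0.9552, -0.2958,  0.0744],
       [ 1.    ,  0.0022, -0.0009,  0.0005],
       [ 0.0015, -0.2958,  0.9552, -0.1435],
       [ 0.    ,  0.    ,  0.    ,  1.    ]])}
```

View pics/top.png

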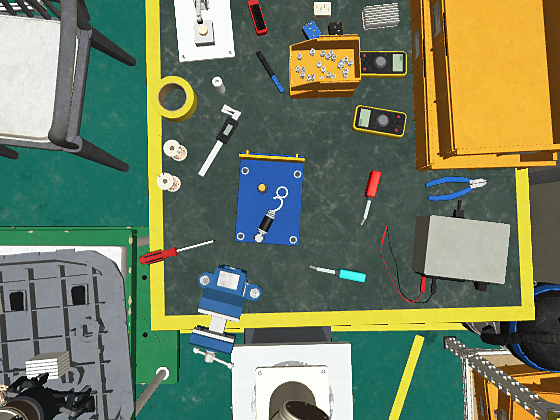

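View pics/scene.png

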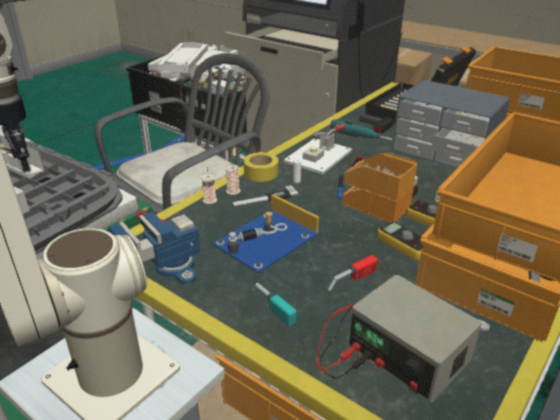

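The top view shows the bracket near (270,200), with the fence on its far side at row 157 and the post at (262,188). The loop is at (282,191) and the lug at (259,237). The red puller has its handle at (373,184) and its pin near (363,222), pointing back towards the robot. The turquoise look-alike is at (345,273).

```bash
cat >> h.py <<'E'
np.set_printoptions(precision=4,suppress=True)
def pix2w(cam,u,v,z,obs=None):
    m=vision.camera_model(cam);f=210/np.tan(np.radians(m["fov_y"]/2))
    d=np.array([(u-m["cx"])/f,(v-m["cy"])/f,1.])
    if cam=="wrist":
        r=np.hypot(d[0],d[1]);d=np.array([d[0]*np.sin(r)/r,d[1]*np.sin(r)/r,np.cos(r)])
        T=np.eye(4);T[:3,:3]=R.from_quat(obs["tool_rot"]).as_matrix();T[:3,3]=obs["eef_pos"];T=T@m["hand_eye"]
    else:T=m["world_from_camera"]
    d=T[:3,:3]@d;c=T[:3,3];return c+d*(z-c[2])/d[2]
def w2tool(p,obs): # world displacement to tool axes
    return R.from_quat(obs["tool_rot"]).as_matrix().T@p
E
python3 - <<'E'
from h import *
a=vision.camera("top")
for t,z in(("puller",.02),("puller_tip",.002),("puller_bend",.03),("pull_loop",.045),("anchor",.06),("hook_throat",.045),("bracket",.008)):
    for b in boxes_of("top",t)[:3]:
        r=b["rect"];print(t,round(b["conf"],2),np.round(r,1),pix2w("top",r[0],r[1],z))
c=cv2.resize(a[145:255,225:390],None,fx=4.8,fy=4.8,interpolation=cv2.INTER_CUBIC)
cv2.imwrite("pics/crop.png",c[...,::-1])
E
```

```text
puller 0.68 [371.2 196.4  16.2  56.1] [ 0.5362 -0.2236  0.02  ]
puller 0.59 [338.2 273.1  55.5  18.5] [ 0.3374 -0.1302  0.02  ]
puller_tip 0.97 [373.9 196.7  20.7  52.2] [ 0.536  -0.2346  0.002 ]
puller_tip 0.55 [340.5 273.8  45.3  16.8] [ 0.333  -0.1386  0.002 ]
puller_bend 0.76 [338.  272.9  57.3  17.1] [ 0.3392 -0.1284  0.03  ]
puller_bend 0.61 [370.2 197.6  24.4  59.3] [ 0.5327 -0.2187  0.03  ]
pull_loop 0.5 [276.6 206.9  14.4  20.9] [0.5147 0.0264 0.045 ]
hook_throat 0.66 [175.6 252.3  71.7  26. ] [0.405  0.2893 0.045 ]
hook_throat 0.54 [374.1 196.2  22.6  55.3] [ 0.5354 -0.2257  0.045 ]
hook_throat 0.49 [277.6 204.5  14.2  18.4] [0.5208 0.0237 0.045 ]
bracket 0.88 [269.5 198.7  69.   91.8] [0.538  0.0449 0.008 ]
bracket 0.16 [372.1 190.8  22.5  43.6] [ 0.5516 -0.229   0.008 ]
```

View pics/crop.png

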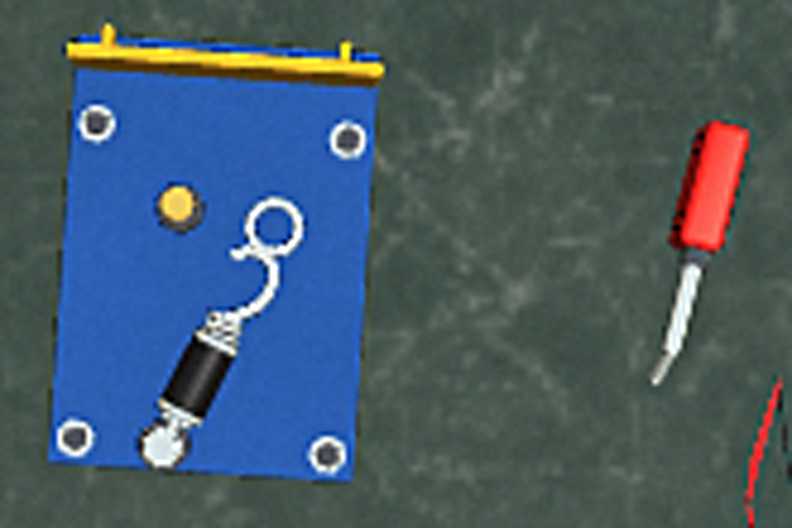

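The crop shows the post head at (178,202), loop centre at (274,226), lug at (163,445) and fence top from (68,48) to (384,70). The fence has two gussets on its outer side. The puller's shank runs from (695,262) to the bend at (672,352), with the tip at (656,382).

```bash
python3 - <<'E'
from h import *
P={}
for n,u,v,z in(("post",178,202,.06),("lug",163,445,.055),("loop",274,226,.0475),("fL",68,49,.058),("fR",384,70,.058),("c1",50,461,.008),("c2",352,482,.008),("hb1",707,122,.038),("hb2",749,127,.038),("hf1",679,243,.038),("hf2",718,250,.038),("sh",695,262,.035),("bend",672,352,.035),("tip",656,382,.002)):
    P[n]=pix2w("top",225+u/4.8-.4,145+v/4.8-.4,z);print(n,P[n])
d=lambda a,b:(np.linalg.norm((P[a]-P[b])[:2])*1000,np.degrees(np.arctan2(*(P[a]-P[b])[1::-1])))
print("post-lug 130",d("post","lug"));print("loop-lug 132.5",d("loop","lug"));print("fence",d("fL","fR"));print("c",d("c1","c2"));print("bend-sh",d("bend","sh"),d("tip","bend"),d("hf1","hb1"),d("hf2","hb2"),d("hb1","hb2"))
E
```

```text
post [0.5669 0.063  0.06  ]
lug [0.4382 0.0745 0.055 ]
loop [0.5535 0.0122 0.0475]
fL [0.6504 0.1196 0.058 ]
fR [ 0.6345 -0.0486  0.058 ]
c1 [0.4289 0.1395 0.008 ]
c2 [ 0.4128 -0.0273  0.008 ]
hb1 [ 0.604  -0.2239  0.038 ]
hb2 [ 0.6007 -0.2465  0.038 ]
hf1 [ 0.5389 -0.2065  0.038 ]
hf2 [ 0.5345 -0.2274  0.038 ]
sh [ 0.5284 -0.2154  0.035 ]
bend [ 0.4801 -0.2013  0.035 ]
tip [ 0.4634 -0.1983  0.002 ]
post-lug 130 (np.float64(129.25744833649932), np.float64(-5.108632366512003))
loop-lug 132.5 (np.float64(131.0408039550863), np.float64(-28.347376982564477))
fence (np.float64(168.89918471330685), np.float64(84.59997224390436))
c (np.float64(167.58709707685514), np.float64(84.4889568552621))
bend-sh (np.float64(50.40532582551444), np.float64(163.74526363944645)) (np.float64(16.92153362763403), np.float64(169.77664730137718)) (np.float64(67.4691217423819), np.float64(165.0629840267303)) (np.float64(68.90776463917005), np.float64(163.91702608650948)) (np.float64(22.8805733381222), np.float64(81.60257405587947))
```

```bash
cat >> h.py <<'E'
def go(*targets): # targets (x,y,z,yawdeg of tool x): prints shift cm, twist
    o=bot.get_obs();M=R.from_quat(o["tool_rot"]).as_matrix();y0=np.arctan2(M[1,0],M[0,0])
    print("now",o["clock"],o["eef_pos"],"yaw",np.degrees(y0),"j",o["joint_pos"],"F",o["ft_force"],"w",o["grip_width"],o["grasp_force"])
    for t in targets:
        tw=-(np.radians(t[3])-y0+np.pi)%(2*np.pi);tw=tw-2*np.pi if tw>np.pi else tw
        tw=(-(np.radians(t[3])-y0)+np.pi)%(2*np.pi)-np.pi
        print(t,np.round(M.T@(np.array(t[:3])-o["eef_pos"])*100,2),round(tw,3))
E
python3 -c "
from h import *
go((.5465,-.2197,.22,164.5))"
```

```text
now 0.5 [0.1548 0.4754 0.2313] yaw 161.96358722198067 j [1.256  0.2406 0.0049 1.3352 0.     1.5708] F [-0.4695  0.1738 -0.6481] w 0.08573151565006608 0.0
(0.5465, -0.2197, 0.22, 164.5) [-58.77 -53.97   1.13] -0.044
```

Call:
send_rows(motion="-1 -58.8 -54 1 -0.044; -1 -58.8 -54 1 -0.044; -1 -58.8 -54 1 -0.044; -1 -58.8 -54 1 -0.044; -1 -58.8 -54 1 -0.044")

```text
clock: 1.0
eef_pos: [0.2781, 0.2561, 0.2284]
tool_rot: [0.135, 0.991, 0.0, 0.0]
ft_force: [0.9, 0.0, -0.3]
grip_width: 0.0852
grasp_force: 0.0
```

```bash
python3 -c "
from h import *
go((.5465,-.2197,.22,164.5))"
```

```text
now 1.0 [0.2781 0.2561 0.2284] yaw 164.53981992037137 j [ 0.7443 -0.0015 -0.2821  1.2891 -0.0002  1.0142] F [ 0.9209  0.0188 -0.3274] w 0.08516297342125541 0.0
(0.5465, -0.2197, 0.22, 164.5) [-38.55 -38.7    0.83] 0.001
```

Call:
send_rows(motion="-1 -38.5 -38.7 0.8 0; -1 -38.5 -38.7 0.8 0; -1 -38.5 -38.7 0.8 0; -1 -38.5 -38.7 0.8 0; -1 -38.5 -38.7 0.8 0")

```text
clock: 1.5
eef_pos: [0.4008, 0.0377, 0.2249]
tool_rot: [0.135, 0.991, 0.0, 0.001]
ft_force: [1.6, 0.2, 0.3]
grip_width: 0.0852
grasp_force: 0.0
```

Call:
send_rows(motion="-1 -26.3 -16.9 6 0; -1 -26.3 -16.9 6 0; -1 -26.3 -16.9 6 0; -1 -26.3 -16.9 6 0; -1 -26.3 -16.9 6 0")

```text
clock: 2.0
eef_pos: [0.5646, -0.1453, 0.177]
tool_rot: [0.135, 0.991, 0.0, 0.0]
ft_force: [1.6, 0.7, -0.3]
grip_width: 0.0855
grasp_force: 0.0
```

```bash
python3 -c "
from h import *
go((.5465,-.2197,.16,164.5))"
```

```text
now 2.0 [ 0.5646 -0.1453  0.177 ] yaw 164.4584164188493 j [-0.2519  0.4314  0.1343  1.2733  0.0002  0.0193] F [ 1.6122  0.7124 -0.3115] w 0.08547961852757821 0.0
(0.5465, -0.2197, 0.16, 164.5) [-0.24 -7.66  1.7 ] -0.001
```

Call:
send_rows(motion="-1 -0.2 -5 3 0; -1 -0.2 -7.7 5 0; -1 -0.2 -7.7 5 0; -1 -0.2 -7.7 5 0")

```text
clock: 2.4
eef_pos: [0.5441, -0.2186, 0.1265]
tool_rot: [0.136, 0.991, 0.001, -0.001]
ft_force: [0.0, -0.2, 1.4]
grip_width: 0.0851
grasp_force: 0.0
```

```bash
python3 -c "
from h import *
go((.5465,-.2197,.009,164.5))
o=bot.get_obs();a=vision.camera('wrist');cv2.imwrite('pics/w1.png',a[...,::-1])
# predicted pixels of bend/tip
m=vision.camera_model('wrist');f=210/np.tan(np.radians(m['fov_y']/2))
T=np.eye(4);T[:3,:3]=R.from_quat(o['tool_rot']).as_matrix();T[:3,3]=o['eef_pos'];T=np.linalg.inv(T@m['hand_eye'])
for n,p in dict(bend=(.482,-.2018,.035),tip=(.4633,-.1966,.002),front=(.5349,-.2165,.038),tail=(.6024,-.2352,.038)).items():
    q=T[:3,:3]@p+T[:3,3];r=np.hypot(*q[:2]);t=np.arctan2(r,q[2]);print(n,m['cx']+f*t*q[0]/r,m['cy']+f*t*q[1]/r)
"
```

```text
now 2.4 [ 0.5441 -0.2186  0.1265] yaw 164.3706633858883 j [-0.3824  0.4735  0.0644  1.1639  0.0005 -0.1096] F [ 0.0219 -0.2224  1.4319] w 0.08512117266437418 0.0
(0.5465, -0.2197, 0.009, 164.5) [-0.29 -0.04 11.75] -0.002
bend 275.94151940367937 130.08249466333115
tip 276.0941395906638 104.89351503544027
front 275.96437799350036 204.93555592772003
tail 276.11423262370823 287.5712564680946
```

View pics/w1.png

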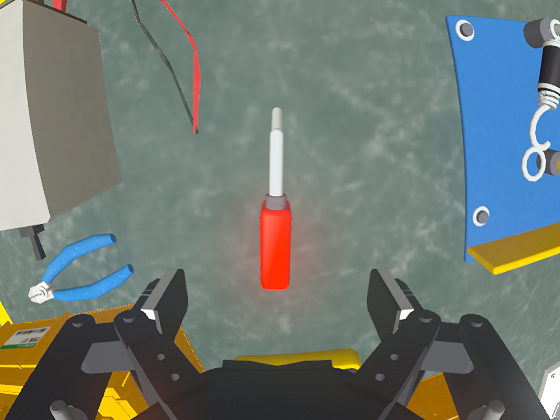

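The wrist view shows the puller where predicted: tail at (275,289), handle front at (275,200), bend at (276,131) and tip at (276,108).

Call:
send_rows(motion="-1 -0.3 0 4 0; -1 -0.3 0 8 0; -1 -0.3 0 10.5 0; -1 -0.3 0 11.7 0; -1 -0.3 0 11.7 0")

```text
clock: 2.95
eef_pos: [0.5476, -0.2175, 0.0098]
tool_rot: [0.134, 0.991, 0.0, -0.001]
ft_force: [-0.6, 1.4, 0.3]
grip_width: 0.0855
grasp_force: 0.0
```

Call:
send_rows(motion="0.6 0 0 0 0; 0.6 0 0 0 0; 1 0 0 0 0; 1 0 0 0 0; 1 0 0 0 0")

```text
clock: 3.45
eef_pos: [0.5485, -0.2196, 0.0117]
tool_rot: [0.135, 0.991, -0.001, 0.001]
ft_force: [-0.8, -0.3, 4.7]
grip_width: 0.023
grasp_force: 59.7
```

```bash
python3 -c "
from h import *
go((.5465,-.2197,.05,164.5))"
```

```text
now 3.45 [ 0.5485 -0.2196  0.0117] yaw 164.46217674346306 j [-0.3806  0.5925 -0.0663  0.9096 -0.0004 -0.1094] F [-0.8367 -0.3304  4.7385] w 0.022993616375016665 59.69845175743103
(0.5465, -0.2197, 0.05, 164.5) [ 0.18 -0.06 -3.83] -0.001
```

```bash
python3 -c "
from h import *
go((.5029,-.1410,.11,84.7))"
```

```text
now 3.45 [ 0.5485 -0.2196  0.0117] yaw 164.46217674346306 j [-0.3806  0.5925 -0.0663  0.9096 -0.0004 -0.1094] F [-0.8367 -0.3304  4.7385] w 0.022993616375016665 59.69845175743103
(0.5029, -0.141, 0.11, 84.7) [ 6.48  6.35 -9.85] 1.392
```

Call:
send_rows(motion="1 0 0 -4 0; 1 0 0 -9 0; 1 0 0 -9 0")

```text
clock: 3.75
eef_pos: [0.5524, -0.2209, 0.1078]
tool_rot: [0.135, 0.991, -0.002, 0.007]
ft_force: [1.2, 0.2, -1.8]
grip_width: 0.0232
grasp_force: 59.1
```

```bash
python3 -c "
from h import *
go((.5029,-.1410,.09,84.7))"
```

```text
now 3.75 [ 0.5524 -0.2209  0.1078] yaw 164.47484084357032 j [-0.3805  0.4928  0.0439  1.1083  0.0001 -0.1095] F [ 1.2296  0.2131 -1.8061] w 0.023179372872653682 59.07209515571594
(0.5029, -0.141, 0.09, 84.7) [6.93 6.37 1.67] 1.392
```

Call:
send_rows(motion="1 6.5 6.4 1 1.39; 1 6.5 6.4 1 1.39; 1 6.5 6.4 1 1.39; 1 6.5 6.4 1 1.39; 1 6.5 6.4 1 1.39")

```text
clock: 4.25
eef_pos: [0.5014, -0.1392, 0.0897]
tool_rot: [0.491, 0.871, -0.0, -0.001]
ft_force: [0.3, 1.0, -1.8]
grip_width: 0.023
grasp_force: 59.0
```

```bash
python3 -c "
from h import *
go((.5029,-.1410,.09,84.7))"
```

```text
now 4.25 [ 0.5014 -0.1392  0.0897] yaw 121.1975882478472 j [-0.271   0.3869 -0.1785  1.0067  0.0002  0.7553] F [ 0.325   1.0158 -1.785 ] w 0.023039307210741197 58.991480469703674
(0.5029, -0.141, 0.09, 84.7) [-0.23  0.04 -0.03] 0.637
```

Call:
send_rows(motion="1 -0.2 0 0 0.637; 1 -0.2 0 0 0.637; 1 -0.2 0 0 0.637; 1 -0.2 0 0 0.637; 1 -0.2 0 0 0.637")

```text
clock: 4.75
eef_pos: [0.5026, -0.1414, 0.0896]
tool_rot: [0.738, 0.674, -0.0, -0.001]
ft_force: [0.6, 0.1, -1.4]
grip_width: 0.023
grasp_force: 59.0
```

```bash
python3 -c "
from h import *
go((.5029,-.1410,.04,84.7),(.5029,-.1410,.014,84.7))"
```

```text
now 4.75 [ 0.5026 -0.1414  0.0896] yaw 84.81463384284343 j [-0.2744  0.3902 -0.1737  1.0084  0.0002  1.3869] F [ 0.6174  0.0518 -1.3716] w 0.023045849927138 58.99889051914215
(0.5029, -0.141, 0.04, 84.7) [0.04 0.03 4.96] 0.002
(0.5029, -0.141, 0.014, 84.7) [0.04 0.04 7.56] 0.002
```

Call:
send_rows(motion="1 0 0 4 0; 1 0 0 7 0; 1 0 0 7.55 0; 1 0.5 0 7.55 0; 1 0.8 0 7.55 0")

```text
clock: 5.25
eef_pos: [0.5043, -0.1334, 0.0153]
tool_rot: [0.737, 0.676, 0.0, 0.0]
ft_force: [-1.0, 0.0, -1.4]
grip_width: 0.0234
grasp_force: 59.1
```

Call:
send_rows(motion="1 0.3 0 0 0; 1 0.6 0 0 0; 1 0.6 0 0 0")

```text
clock: 5.55
eef_pos: [0.505, -0.1273, 0.0155]
tool_rot: [0.737, 0.676, 0.0, 0.0]
ft_force: [0.3, -0.5, -2.0]
grip_width: 0.023
grasp_force: 59.1
```

Call:
send_rows(motion="1 -0.8 0 0 0; 1 -0.8 0 0.33 0; 1 -0.8 0 0.33 0; 1 -0.8 0 0.33 0")

```text
clock: 5.95
eef_pos: [0.5041, -0.1362, 0.0117]
tool_rot: [0.737, 0.675, -0.0, 0.0]
ft_force: [0.8, -1.3, -0.9]
grip_width: 0.023
grasp_force: 59.3
```

Call:
send_rows(motion="1 0.4 0 0 0; 1 0.8 0 0 0; 1 1.0 0 0 0; 1 1.2 0 0 0; 1 1.2 0 0 0")

```text
clock: 6.45
eef_pos: [0.5049, -0.1239, 0.0117]
tool_rot: [0.737, 0.676, -0.0, 0.0]
ft_force: [-0.1, -3.2, 2.6]
grip_width: 0.0227
grasp_force: 59.4
```

Call:
send_rows(motion="1 0.2 0 0 0; 1 0.4 0 0 0; 1 0.4 0 0 0")

```text
clock: 6.75
eef_pos: [0.5049, -0.1235, 0.0121]
tool_rot: [0.738, 0.675, -0.003, 0.003]
ft_force: [-2.6, -14.1, 1.9]
grip_width: 0.0231
grasp_force: 59.5
```

Call:
send_rows(motion="1 0.4 0 0 0; 1 0.5 0 -0.2 0; 1 0.6 0 -0.4 0; 1 0.7 0 -0.6 0; 1 0.7 0 -0.6 0")

```text
clock: 7.25
eef_pos: [0.5059, -0.1202, 0.0183]
tool_rot: [0.739, 0.674, -0.005, 0.006]
ft_force: [-2.4, -21.9, 0.6]
grip_width: 0.0233
grasp_force: 59.1
```

```bash
python3 -c "
from h import *
go()
cv2.imwrite('pics/w2.png',vision.camera('wrist')[...,::-1])
"
```

```text
now 7.25 [ 0.5059 -0.1202  0.0183] yaw 84.72259573938703 j [-0.2243  0.4701 -0.2674  0.8298 -0.0154  1.4386] F [ -2.4106 -21.9095   0.6454] w 0.023253489347110055 59.139565229415894
```

View pics/w2.png

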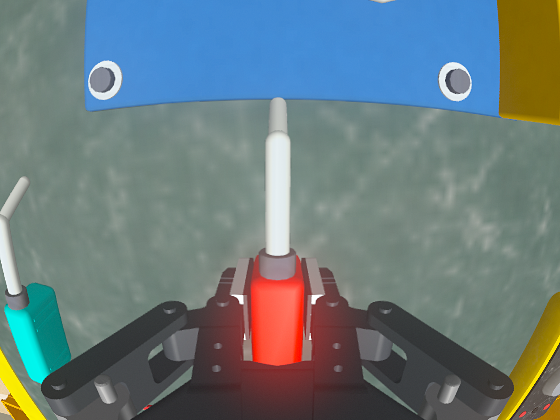

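The wrist view shows the pin tip bearing on the plate edge at (278,97). The handle is still square between the pads, so I'll keep tilting along the arc.

Call:
send_rows(motion="1 0.15 0 -0.3 0; 1 0.3 0 -0.6 0; 1 0.45 0 -1.0 0; 1 0.6 0 -1.35 0; 1 0.75 0 -1.65 0")

```text
clock: 7.8
eef_pos: [0.5068, -0.1092, 0.0342]
tool_rot: [0.738, 0.674, -0.003, 0.003]
ft_force: [-1.2, -9.6, -3.4]
grip_width: 0.0229
grasp_force: 59.1
```

Call:
send_rows(motion="1 0.2 0 -0.3 0; 1 0.4 0 -0.6 0; 1 0.6 0 -0.85 0; 1 0.8 0 -1.1 0; 1 1.0 0 -1.3 0")

```text
clock: 8.3
eef_pos: [0.5073, -0.0979, 0.0469]
tool_rot: [0.738, 0.675, -0.002, 0.002]
ft_force: [1.0, -9.4, -3.0]
grip_width: 0.0227
grasp_force: 59.1
```

```bash
cat >> h.py <<'E'
def proj(o,p):
    m=vision.camera_model('wrist');f=210/np.tan(np.radians(m['fov_y']/2))
    q=np.linalg.inv(m['hand_eye'])@np.append(p,1);r=np.hypot(*q[:2]);t=np.arctan2(r,q[2]);return np.array([m['cx']+f*t*q[0]/r,m['cy']+f*t*q[1]/r])
E
python3 -c "
from h import *
go()
cv2.imwrite('pics/w3.png',vision.camera('wrist')[...,::-1])
for th in(0,10,20,25,30,35,40):
    c,s=np.cos(np.radians(th)),np.sin(np.radians(th))
    # tool coords: grasp at z=-19; puller point rel grip (dx,dz up)
    g=lambda dx,dz:proj(0,np.array([dx*c+dz*s,0,-.019-(-dx*s+dz*c)]))
    print(th,'front',g(.014,.007)[1],'bend',g(.069,.004)[1],'tip',g(.0885,-.0286)[1])
"
```

```text
now 8.3 [ 0.5073 -0.0979  0.0469] yaw 84.89672940859548 j [-0.1872  0.429  -0.2435  0.8975 -0.0058  1.4726] F [ 1.0078 -9.4    -3.0485] w 0.022718699835329325 59.13370370864868
0 front 272.72878930111244 bend 133.5122924357721 tip 88.34993814103055
10 front 267.7301509064334 bend 132.7515431966781 tip 102.93290255262619
20 front 263.69883826314293 bend 136.8290062946649 tip 119.64493360333401
25 front 262.07987863556684 bend 140.29840180239472 tip 128.611746618234
30 front 260.73652060260895 bend 144.55799996022978 tip 137.9102270665088
35 front 259.6730411458019 bend 149.50627315863707 tip 147.49478967118307
40 front 258.8907352779244 bend 155.05571226177585 tip 157.3266348533408
```

View pics/w3.png

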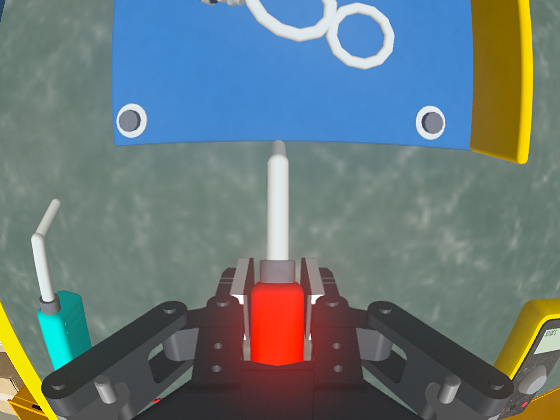

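Call:
send_rows(motion="1 0.25 0 -0.2 0; 1 0.5 0 -0.4 0; 1 0.7 0 -0.55 0; 1 0.9 0 -0.7 0; 1 0.9 0 -0.7 0")

```text
clock: 8.85
eef_pos: [0.508, -0.089, 0.0541]
tool_rot: [0.738, 0.675, -0.002, 0.002]
ft_force: [-0.7, -9.7, 0.0]
grip_width: 0.0226
grasp_force: 59.1
```

Call:
send_rows(motion="1 -1.5 0 -0.5 0; 1 -3 0 -3 0; 1 -3 0 -7 0; 1 -3 0 -9 0; 1 -3 0 -9 0")

```text
clock: 9.35
eef_pos: [0.5076, -0.1166, 0.1473]
tool_rot: [0.737, 0.676, 0.003, 0.002]
ft_force: [0.8, -1.0, -1.8]
grip_width: 0.023
grasp_force: 59.3
```

```bash
python3 -c "
from h import *
go()
w=vision.camera('wrist')[90:300,180:380];s=vision.camera('scene')
cv2.imwrite('pics/w4.png',np.vstack([cv2.resize(w,None,fx=2,fy=2),cv2.resize(s[170:290,270:403],(400,360),interpolation=cv2.INTER_CUBIC)])[:600,:,::-1]) if 0 else None
A=cv2.resize(w,(400,420));B=cv2.resize(s[190:330,230:360],(390,420),interpolation=cv2.INTER_CUBIC)
cv2.imwrite('pics/w4.png',np.hstack([A,B])[...,::-1])
"
```

```text
now 9.35 [ 0.5076 -0.1166  0.1473] yaw 85.00518017483027 j [-0.2269  0.3282 -0.1006  1.1358  0.002   1.4311] F [ 0.7714 -0.9918 -1.7958] w 0.023023434235726652 59.31703269481659
```

View pics/w4.png

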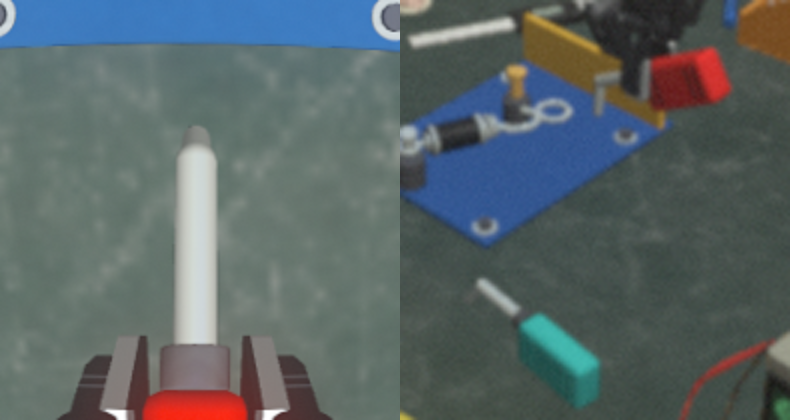

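```bash
cat > fit.py <<'E'
from h import *
o=dict(eef_pos=np.array([.5076,-.1166,.1473]));ps=np.radians(84.9)
m=vision.camera_model('scene');f=210/np.tan(np.radians(m['fov_y']/2));W=np.linalg.inv(m['world_from_camera'])
def sc(p):
    q=W@np.append(p,1);return np.array([m['cx']+f*q[0]/q[2],m['cy']+f*q[1]/q[2]])
for sl in(0,.005,.01,.015):
  for th in(20,25,30,35,40):
    c,s=np.cos(np.radians(th)),np.sin(np.radians(th))
    r=lambda dx,dz:(dx*c+dz*s,-dx*s+dz*c)
    def both(dx,dz,fw):
        x,z=r(dx-sl,dz);
        return sc(o['eef_pos']+[x*np.cos(ps),x*np.sin(ps),z+.019]),proj(0,np.array([x+fw,0,-.019-z]))[1]
    b=both(.069,0,.005);t=both(.0885,-.0286,.004)
    print(sl,th,'scene bend',b[0],'tip',t[0],'d',t[0]-b[0],'wrist',b[1],t[1])
E
python3 fit.py
```

```text
0 20 scene bend [290.934  208.9247] tip [288.0917 219.2877] d [-2.8423 10.363 ] wrist 128.34623291032742 112.49079202450255
0 25 scene bend [291.619  211.2466] tip [289.6715 222.2315] d [-1.9475 10.9849] wrist 132.75008670562968 121.6989236829948
0 30 scene bend [292.4529 213.5589] tip [291.4134 225.0922] d [-1.0395 11.5334] wrist 137.83937995445075 131.21793700146696
0 35 scene bend [293.4296 215.8462] tip [293.3064 227.8519] d [-0.1233 12.0057] wrist 143.5261591057989 141.0051264450641
0 40 scene bend [294.5425 218.0935] tip [295.3388 230.4928] d [ 0.7963 12.3993] wrist 149.73462617661318 151.0240976282374
0.005 20 scene bend [292.4218 209.0466] tip [289.5447 219.4369] d [-2.8771 10.3903] wrist 138.9002072516261 120.95297581555583
0.005 25 scene bend [293.0573 211.2065] tip [291.0797 222.2244] d [-1.9776 11.0179] wrist 142.66759054023254 129.69610873799166
0.005 30 scene bend [293.8318 213.3579] tip [292.7674 224.9291] d [-1.0644 11.5712] wrist 147.12939608693998 138.76765803954885
0.005 35 scene bend [294.7397 215.4862] tip [294.5971 227.5338] d [-0.1426 12.0476] wrist 152.2006945
[... 721 characters left out ...]
d [ 0.769  12.4897] wrist 166.14438217773403 164.6068469055031
0.015 20 scene bend [295.4235 209.2926] tip [292.4756 219.7379] d [-2.9479 10.4453] wrist 160.58556887558632 138.33377221960674
0.015 25 scene bend [295.9598 211.1258] tip [293.9211 222.2101] d [-2.0387 11.0843] wrist 163.17398151364986 146.18428931766906
0.015 30 scene bend [296.615  212.9522] tip [295.5001 224.6   ] d [-1.1148 11.6477] wrist 166.4452084937356 154.38687730677185
0.015 35 scene bend [297.3843 214.7594] tip [297.2025 226.8918] d [-0.1818 12.1324] wrist 170.32518225755769 162.89571341384624
0.015 40 scene bend [298.2623 216.5351] tip [299.0174 229.0704] d [ 0.7551 12.5353] wrist 174.74733002144004 171.6710193106273
```

The scene crop shows the pin standing nearly vertical. Its bend is at (296,215) and its tip at (297,228) in full-picture pixels. The fit gives about 34° of tilt, with the puller slid back about 11 mm in the grip.

```bash
python3 -c "
from h import *
go((.596,-.0107,.140,151.6))"
```

```text
now 9.45 [ 0.505  -0.1159  0.1436] yaw 85.01862766454134 j [-0.2264  0.3315 -0.1061  1.1339  0.0013  1.4314] F [-0.2604 -0.2375 -2.0431] w 0.02296417058891171 59.3159955739975
(0.596, -0.0107, 0.14, 151.6) [11.27  8.15  0.37] -1.162
```

Call:
send_rows(motion="1 2.3 1.6 0 -0.14; 1 4.6 3.2 0 -0.28; 1 6.9 4.8 0 -0.42; 1 9 6.5 0 -0.56; 1 11.3 8.1 0.3 -0.7")

```text
clock: 9.95
eef_pos: [0.5952, -0.0096, 0.1386]
tool_rot: [0.458, 0.889, -0.001, -0.002]
ft_force: [-0.0, 0.4, -1.4]
grip_width: 0.0231
grasp_force: 59.3
```

```bash
python3 -c "
from h import *
go((.596,-.0107,.140,151.6))"
```

```text
now 9.95 [ 0.5952 -0.0096  0.1386] yaw 125.46371790406107 j [-0.0165  0.4832  0.1134  1.2052  0.0008  0.9353] F [-0.002   0.3615 -1.3832] w 0.023070779938923373 59.25720691680908
(0.596, -0.0107, 0.14, 151.6) [-0.13 -0.   -0.14] -0.456
```

Call:
send_rows(motion="1 -0.1 0 0 -0.14; 1 -0.1 0 0 -0.28; 1 -0.1 0 0 -0.42; 1 -0.1 0 0 -0.456; 1 -0.1 0 0 -0.456")

```text
clock: 10.45
eef_pos: [0.5948, -0.0111, 0.1383]
tool_rot: [0.248, 0.969, -0.0, -0.003]
ft_force: [-0.2, -0.2, -1.5]
grip_width: 0.0232
grasp_force: 59.4
```

```bash
python3 -c "
from h import *
go((.596,-.0107,.10,151.6));o=bot.get_obs()
w=vision.camera('wrist')
p=np.array([.5538,.0121,.0475]);M=R.from_quat(o['tool_rot']).as_matrix()
print('pred loop px',proj(0,M.T@(p-o['eef_pos'])))
A=cv2.resize(w[60:270,170:390],None,fx=2.8,fy=2.8,interpolation=cv2.INTER_CUBIC)
cv2.imwrite('pics/w5.png',A[...,::-1])
"
```

```text
now 10.45 [ 0.5948 -0.0111  0.1383] yaw 151.26645337250991 j [-0.019   0.4835  0.113   1.2056  0.0007  0.4825] F [-0.1559 -0.2323 -1.4749] w 0.02318157338506719 59.402174949645996
(0.596, -0.0107, 0.1, 151.6) [-0.1   0.1   3.83] -0.006
pred loop px [277.4366 154.2273]
```

View pics/w5.png

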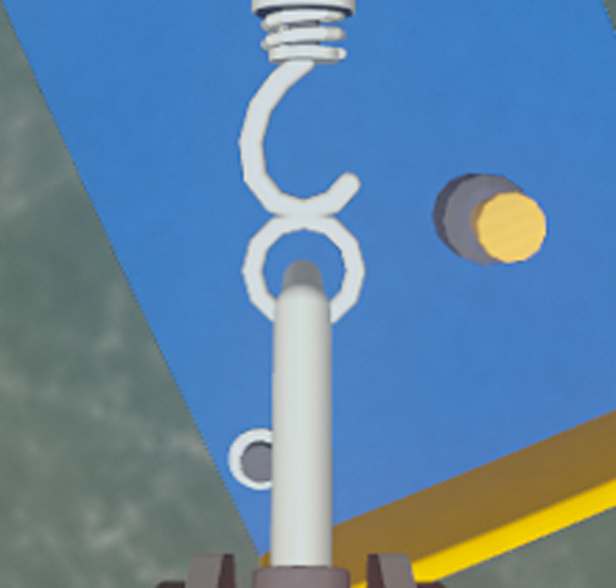

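The crop shows the loop centre at (303,270) and the pin tip at (302,265), lined up with it. The post head is at (510,227). I'll lower with a 2 mm outward correction.

Call:
send_rows(motion="1 -0.2 0 1.5 0; 1 -0.2 0 3 0; 1 -0.2 0 4 0; 1 -0.2 0 4.6 0; 1 -0.2 0 4.6 0")

```text
clock: 11.0
eef_pos: [0.5973, -0.0124, 0.0937]
tool_rot: [0.248, 0.969, -0.0, -0.001]
ft_force: [1.2, 1.2, -2.7]
grip_width: 0.0229
grasp_force: 59.4
```

Call:
send_rows(motion="1 0 0 0.6 0; 1 0 0 1.2 0; 1 0 0 1.6 0; 1 0 0 1.6 0")

```text
clock: 11.4
eef_pos: [0.5978, -0.0124, 0.0784]
tool_rot: [0.248, 0.969, -0.0, -0.001]
ft_force: [-0.1, 0.8, -0.9]
grip_width: 0.0227
grasp_force: 59.4
```

```bash
python3 -c "
from h import *
go();o=bot.get_obs()
w=vision.camera('wrist');s=vision.camera('scene')
A=cv2.resize(w[60:270,170:390],(440,420));B=cv2.resize(s[180:290,210:300],(344,420),interpolation=cv2.INTER_CUBIC)
cv2.imwrite('pics/w6.png',np.hstack([A,B])[...,::-1])
"
```

```text
now 11.4 [ 0.5978 -0.0124  0.0784] yaw 151.24859342694873 j [-0.0208  0.5354  0.0323  1.069   0.      0.4811] F [-0.1081  0.7693 -0.8668] w 0.022690415876904926 59.44247245788574
```

View pics/w6.png

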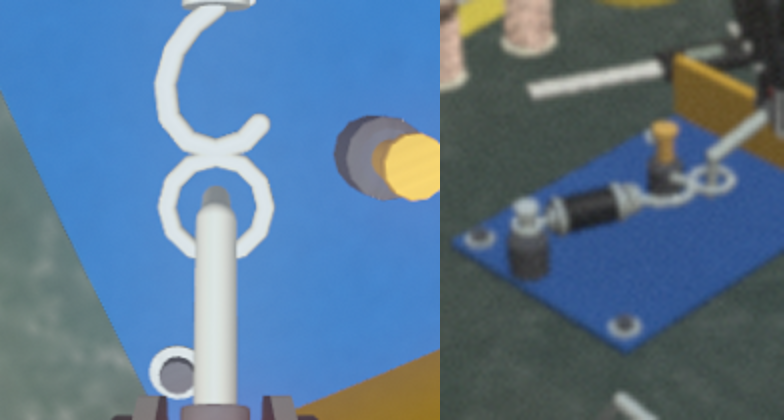

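The pin stands inside the loop in both views: the tip is at (215,195) on the left and the pin at (712,165) on the right. Next I go a little deeper and stretch.

Call:
send_rows(motion="1 0 0 0.3 0; 1 -0.4 0 0.3 0; 1 -0.8 0 0.3 0; 1 -1.2 0 0.3 0; 1 -1.6 0 0.3 0")

```text
clock: 12.0
eef_pos: [0.6119, -0.02, 0.0757]
tool_rot: [0.248, 0.969, 0.0, -0.001]
ft_force: [-2.2, 2.1, -2.3]
grip_width: 0.0227
grasp_force: 59.3
```

Call:
send_rows(motion="1 -0.4 0 0 0; 1 -0.8 0 0 0; 1 -1.2 0 0 0; 1 -1.6 0 0 0; 1 -1.6 0 0 0")

```text
clock: 12.5
eef_pos: [0.6261, -0.0279, 0.0757]
tool_rot: [0.248, 0.969, 0.0, -0.001]
ft_force: [-4.8, 3.6, -2.4]
grip_width: 0.0229
grasp_force: 59.3
```

```bash
cat > st.py <<'E'
from h import *
import sys
go();o=bot.get_obs();S=np.array([.4376,.0750]);d=o['eef_pos'][:2]-S
print('R',np.hypot(*d),'ang',np.degrees(np.arctan2(d[1],d[0])),'Frad',o['ft_force'][:2]@d/np.hypot(*d))
def T(r,a): # TCP target at radius r, angle a
    a=np.radians(a);return (S[0]+r*np.cos(a),S[1]+r*np.sin(a),float(sys.argv[1]),180+np.degrees(a))
A=[float(x) for x in sys.argv[2:]]
go(*[T(A[i],A[i+1]) for i in range(0,len(A),2)])
E
python3 st.py .0745 .2245 -28.6 .2245 -24 .2245 -20 .2245 -16
```

```text
now 12.5 [ 0.6261 -0.0279  0.0757] yaw 151.23927983927038 j [-0.0446  0.5904  0.121   1.1027  0.0003  0.4573] F [-4.783   3.5826 -2.4262] w 0.022857346107326728 59.3116021156311
R 0.21477352299118702 ang -28.618891954581848 Frad -5.914614644067533
now 12.5 [ 0.6261 -0.0279  0.0757] yaw 151.23927983927038 j [-0.0446  0.5904  0.121   1.1027  0.0003  0.4573] F [-4.783   3.5826 -2.4262] w 0.022857346107326728 59.3116021156311
(np.float64(0.6347071779835816), np.float64(-0.03246632210766623), 0.0745, np.float64(151.4)) [-0.97  0.01  0.12] -0.003
(np.float64(0.6426909552407639), np.float64(-0.016312376370517148), 0.0745, np.float64(156.0)) [-0.9   1.81  0.11] -0.083
(np.float64(0.6485609933664365), np.float64(-0.001783522176612637), 0.0745, np.float64(160.0)) [-0.71  3.37  0.11] -0.153
(np.float64(0.6534032507381526), np.float64(0.013119413619083684), 0.0745, np.float64(164.0)) [-0.42  4.91  0.11] -0.223
```

Call:
send_rows(motion="1 -0.3 0 0 0; 1 -0.6 0 0 0; 1 -0.9 0 0 0; 1 -0.9 0 0 0; 1 -0.9 0 0 0")

```text
clock: 13.0
eef_pos: [0.6329, -0.0317, 0.0755]
tool_rot: [0.248, 0.969, 0.0, -0.002]
ft_force: [-4.7, 2.9, -2.2]
grip_width: 0.0232
grasp_force: 59.3
```

```bash
python3 st.py .0757 .2237 -28.6 .2237 -25 .2237 -21.5 .2237 -18 .2237 -14.5 .2237 -11
python3 -c "
from h import *
t=vision.camera('top')[165:250,235:325];print(boxes_of('top','anchor')[:1])
cv2.imwrite('pics/t7.png',cv2.resize(t,None,fx=7,fy=7,interpolation=cv2.INTER_CUBIC)[...,::-1])"
```

```text
now 13.0 [ 0.6329 -0.0317  0.0755] yaw 151.26509127027606 j [-0.0504  0.6048  0.1461  1.1152  0.0008  0.4511] F [-4.7071  2.8873 -2.1619] w 0.023174007008707004 59.26712393760681
R 0.22256109405072483 ang -28.636120254798087 Frad -5.515100583078944
now 13.0 [ 0.6329 -0.0317  0.0755] yaw 151.26509127027606 j [-0.0504  0.6048  0.1461  1.1152  0.0008  0.4511] F [-4.7071  2.8873 -2.1619] w 0.023174007008707004 59.26712393760681
(np.float64(0.6340047916032392), np.float64(-0.03208336862131375), 0.0757, np.float64(151.4)) [-0.11  0.01 -0.02] -0.002
(np.float64(0.6403410519600986), np.float64(-0.01953970515139447), 0.0757, np.float64(155.0)) [-0.07  1.42 -0.02] -0.065
(np.float64(0.6457344099575789), np.float64(-0.006986324418225318), 0.0757, np.float64(158.5)) [ 0.06  2.78 -0.02] -0.126
(np.float64(0.6503513426952259), np.float64(0.0058728983583242605), 0.0757, np.float64(162.0)) [ 0.28  4.13 -0.03] -0.187
(np.float64(0.6541746271525827), np.float64(0.01898999309302144), 0.0757, np.float64(165.5)) [ 0.57  5.46 -0.02] -0.248
(np.float64(0.6571900009372424), np.float64(0.03231602773426692), 0.0757, np.float64(169.0)) [ 0.95  6.78 -0.02] -0.31
[{'rect': [257.1, 198.8, 47.7, 95.2], 'conf': 0.81}]
```

View pics/t7.png

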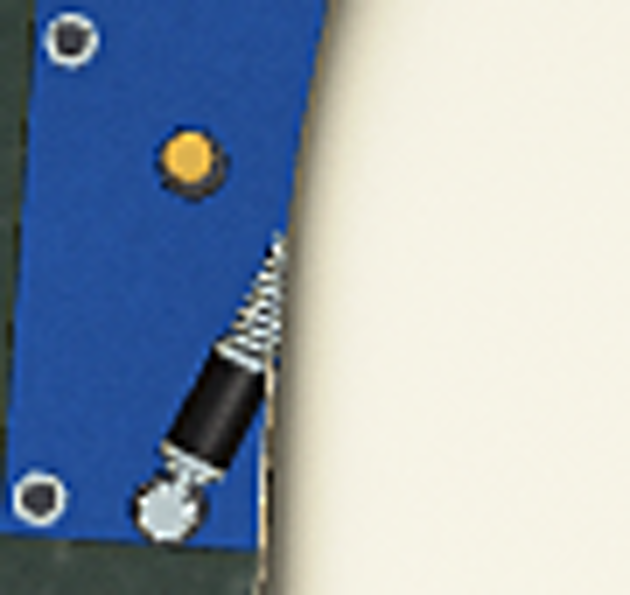

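The top view shows the coil stretched towards the arm, which hides the hook, and the post free at (190,157). From here I measure numerically.

```bash
cat > prof.py <<'E'
from h import *
o=bot.get_obs();w=vision.camera('wrist')
hsv=cv2.cvtColor(w,cv2.COLOR_RGB2HSV)
def cl(p):
    h,s,v=p
    if 100<=h<=125 and s>100:return 'b'
    if 15<=h<35 and s>110:return 'y'
    if s<60 and v>165:return 'W'
    if s<90 and v<=165:return 'g'
    return '.'
for c in(255,265,277,290,300):print(c,''.join(cl(hsv[r,c]) for r in range(20,270,2)))
M=R.from_quat(o['tool_rot']).as_matrix();S=np.array([.4376,.075]);u=-M[:2,0]
f=lambda r,z:proj(0,M.T@(np.append(S+u*r,z)-o['eef_pos']))
for s in(.022,.026,.03,.034,.038,.042):
    print(s,'hook bottom wire row',f(.108+s+.009,.048)[1],'loop centre',f(.1325+s,.0475)[1],'nearwire',f(.1325+s-.0135,.0475)[1],'far',f(.1325+s+.0135,.0475))
p=np.array([.5669,.063,.06]);print('post head',proj(0,M.T@(p-o['eef_pos'])))
m=(hsv[...,0]>=15)&(hsv[...,0]<32)&(hsv[...,1]>90)&(hsv[...,2]>110);n,l,st,ce=cv2.connectedComponentsWithStats(m.astype('uint8'))
for i in range(1,n):
    if st[i,4]>60:print('yellow',st[i],ce[i])
E
python3 prof.py
```

```text
255 bbbbbbbbbbbbbbbbbbbbbbWWWWWWWWWWWWWWWWWWWWWWWWWWbbbbbbbbWWWWWWWWWWWWWWWWWWWbbbbWWWggggggggggWWbbbbbbbbbbbbbbgggggggggyyyyyyyy
265 WbgWWWbWWWWWWWggWWWWWWWW.bbbbbbbbbbbbbbbbbbbbgWWWWWWWWWWWWbbbbbbbbbbbbbbbWWWWW.bWWWWgggggWWWWbbbbbbbbbbbbbbbyyyyyyyyyyyyy.ggg
277 gWWWggWWWgWWWgWWWW.bbbbbbbbbbbbbbbbbbbbbbbbbbbbbWWWWWWWbbbbbbbbbbbgggggWWWWWWWWWWWWWWWWWWWWWWWWWWWWWWWWWWWWWWWWWWWWWWWWWWgggg
290 WgWWgWWWWggWWWggbbbbbbbbbbbbbbbbbbbbbbbbbbbbbWWWWWWWWWWWWWbbbbbbbbbbbbbbbWWWWWWbbbbbbbbbbbbbbbbbbbbbbbbyyyyyyyyyyyyyyyyyyyggg
300 bbbbbbbbbbbbbbbbbbbbbbbbbbbbbbbbbbbbbbbbbbWWWWWWbbbbbbbbWWWWWWWWWWWWWWWWWW.bbbbbbbbbbbbbbbbbbbbbbbbbbyyyyyyyyyyyyyyyyyyyyyygg
0.022 hook bottom wire row 98.891623677368 loop centre 128.2704518824832 nearwire 102.7215338991736 far [275.3075 153.6788]
0.026 hook bottom wire row 106.47314877023285 loop centre 135.82754208629274 nearwire 110.28766679541998 far [275.3004 161.1351]
0.03 hook bottom wire row 114.06592148230828 loop centre 143.3641200948702 nearwire 117.86085975173708 far [275.294  168.5447]
0.034 hook bottom wire row 121.66167899671795 loop centre 150.87221479447348 nearwire 125.43290548462724 far [275.2881 175.9006]
0.038 hook bottom wire row 129.25213900172554 loop centre 158.34403642167547 nearwire 132.99560416423452 far [275.2829 183.1958]
0.042 hook bottom wire row 136.82905377555943 loop centre 165.77202317958583 nearwire 140.54081654915515 far [275.2783 190.4239]
post head [379.7199  62.791 ]
yellow [ 358   49   40   34 1013] [378.2014  66.5982]
yellow [ 288  151  224  122 8830] [392.4965 204.779 ]
yellow [253 236  14  44 374] [259.6337 256.0775]
yellow [   0  329   58   91 3672] [ 21.6746 380.6716]
yellow [157 375  32  22 217] [173.5899 386.0645]
yellow [365 375  28  23 207] [379.     385.3527]
```

```bash
python3 st.py .0757 .2255 -28.6 .2255 -26 .2255 -23 .2255 -20 .2255 -17 .2255 -14|tail -6
```

```text
(np.float64(0.6355851609590096), np.float64(-0.03294501396560684), 0.0757, np.float64(151.4)) [-0.3   0.01 -0.02] -0.002
(np.float64(0.6402780574404622), np.float64(-0.02385269360093696), 0.0757, np.float64(154.0)) [-0.28  1.04 -0.02] -0.048
(np.float64(0.6451738444535253), np.float64(-0.013109869474331237), 0.0757, np.float64(157.0)) [-0.19  2.21 -0.02] -0.1
(np.float64(0.6495006859872223), np.float64(-0.002125542319938306), 0.0757, np.float64(160.0)) [-0.04  3.39 -0.02] -0.152
(np.float64(0.6532467224696645), np.float64(0.00907018058502286), 0.0757, np.float64(163.0)) [ 0.17  4.55 -0.02] -0.205
(np.float64(0.6564016862752372), np.float64(0.020446612542274922), 0.0757, np.float64(166.0)) [ 0.44  5.7  -0.02] -0.257
```

Call:
send_rows(motion="1 -0.3 0 0 0; 1 -0.28 1.04 0 -0.048; 1 -0.2 2.2 0 -0.1; 1 -0.05 3.4 0 -0.152; 1 0.17 4.55 0 -0.205")

```text
clock: 13.65
eef_pos: [0.6531, 0.009, 0.0754]
tool_rot: [0.147, 0.989, -0.0, -0.002]
ft_force: [-6.1, 1.8, -1.6]
grip_width: 0.0228
grasp_force: 59.4
```

```bash
python3 st.py .0757 .2255 -17 .2255 -14 .2255 -11 .2255 -8 .2255 -6 .2255 -5 ; python3 prof.py
```

```text
now 13.65 [0.6531 0.009  0.0754] yaw 163.11978023202835 j [0.0137 0.6421 0.2132 1.1457 0.0002 0.3083] F [-6.1052  1.8211 -1.6371] w 0.022819696036110452 59.3678480386734
R 0.22537798734573297 ang -17.02390391726233 Frad -6.37085050203797
now 13.65 [0.6531 0.009  0.0754] yaw 163.11978023202835 j [0.0137 0.6421 0.2132 1.1457 0.0002 0.3083] F [-6.1052  1.8211 -1.6371] w 0.022819696036110452 59.3678480386734
(np.float64(0.6532467224696645), np.float64(0.00907018058502286), 0.0757, np.float64(163.0)) [-0.01  0.01 -0.03] 0.002
(np.float64(0.6564016862752372), np.float64(0.020446612542274922), 0.0757, np.float64(166.0)) [ 0.02  1.19 -0.03] -0.05
(np.float64(0.6589569298674482), np.float64(0.031972571542589145), 0.0757, np.float64(169.0)) [ 0.11  2.37 -0.04] -0.103
(np.float64(0.6609054495012241), np.float64(0.04361646573350524), 0.0757, np.float64(172.0)) [ 0.26  3.54 -0.04] -0.155
(np.float64(0.6618646874055456), np.float64(0.051428831533144134), 0.0757, np.float64(174.0)) [ 0.39  4.31 -0.04] -0.19
(np.float64(0.6622419044196886), np.float64(0.05534638001040308), 0.0757, np.float64(175.0))
[... 1085 characters left out ...]
w 116.10929047149068 loop centre 145.40986713717717 nearwire 119.90169376579952 far [277.4892 170.5741]
0.038 hook bottom wire row 123.70975256865496 loop centre 152.9152722043529 nearwire 127.47746337352812 far [277.4726 177.9212]
0.042 hook bottom wire row 131.302989711838 loop centre 160.3825564927406 nearwire 135.0419730998162 far [277.4561 185.2061]
post head [331.6686  69.2065]
yellow [316  56  35  34 970] [332.7165  72.5433]
yellow [ 288  179  175   64 6034] [369.2877 208.8131]
yellow [ 172  210   95   54 3276] [222.9332 237.9374]
yellow [ 532  245   28   99 1741] [548.5497 295.703 ]
yellow [   0  333  100   87 3772] [ 31.4483 374.1978]
yellow [545 382  15  38 275] [554.1491 406.0909]
```

Call:
send_rows(motion="1 0 0.7 0 -0.03; 1 0.05 1.6 0 -0.07; 1 0.12 2.4 0 -0.1; 1 0.22 3.2 0 -0.14; 1 0.26 3.5 0 -0.155")

```text
clock: 14.2
eef_pos: [0.6607, 0.0433, 0.0753]
tool_rot: [0.07, 0.998, -0.0, -0.002]
ft_force: [-7.2, 0.9, -0.7]
grip_width: 0.0229
grasp_force: 59.4
```

```bash
python3 st.py .0757 .2255 -8 .2255 -6 .2255 -5 .2255 -4 ; python3 prof.py
```

```text
now 14.2 [0.6607 0.0433 0.0753] yaw 171.9816065425035 j [ 0.0656  0.6595  0.2449  1.1601 -0.0003  0.2055] F [-7.2468  0.8862 -0.7265] w 0.022929831113547374 59.370662569999695
R 0.22532210356978144 ang -8.087286021440821 Frad -7.2994044325903165
now 14.2 [0.6607 0.0433 0.0753] yaw 171.9816065425035 j [ 0.0656  0.6595  0.2449  1.1601 -0.0003  0.2055] F [-7.2468  0.8862 -0.7265] w 0.022929831113547374 59.370662569999695
(np.float64(0.6609054495012241), np.float64(0.04361646573350524), 0.0757, np.float64(172.0)) [-0.02  0.03 -0.04] -0.0
(np.float64(0.6618646874055456), np.float64(0.051428831533144134), 0.0757, np.float64(174.0)) [-0.    0.82 -0.04] -0.035
(np.float64(0.6622419044196886), np.float64(0.05534638001040308), 0.0757, np.float64(175.0)) [ 0.01  1.21 -0.04] -0.053
(np.float64(0.6625506933335903), np.float64(0.05926991517069974), 0.0757, np.float64(176.0)) [ 0.04  1.61 -0.04] -0.07
255 bbbbbbbbbbbbbbbbbbbbbbWWWWWWWWWWWWWWWWWWWWWWWWWWbbbbbbbbWWWWWWWWWWWWWWWWWW.bbbbbbbbbbbbbbbbgyyyyyyyyyyyyyyyyyyggggggggggggggg
265 WbWWWggWWWgWWWggWWWWWWWWgbbbbbbbbbbbbbbbbbbbbgWWWWWWWWWWWWbbbbbbbb
[... 916 characters left out ...]
re 119.96993147794282 far [277.2555 170.6631]
0.038 hook bottom wire row 123.77927628832668 loop centre 152.9968146299667 nearwire 127.54865492613081 far [277.2402 178.0134]
0.042 hook bottom wire row 131.37551611699485 loop centre 160.46723844585534 nearwire 135.11617826312352 far [277.2249 185.3014]
post head [290.2729  72.9425]
yellow [273  59  37  36 998] [290.9669  76.4539]
yellow [ 288  198  124   44 4121] [345.5203 217.5506]
yellow [ 116  202  151   48 5002] [196.0308 223.9122]
yellow [ 485  277   75  143 6740] [526.6478 338.7472]
yellow [   0  296   72   74 2037] [ 39.9656 325.9936]
yellow [   0  364   58   56 1390] [ 19.3158 401.2525]
yellow [138 383  46  31 215] [163.5721 394.0093]
```

Call:
send_rows(motion="1 0 0.4 0 -0.02; 1 0 0.8 0 -0.035; 1 0 1.1 0 -0.05; 1 0 1.1 0 -0.05")

```text
clock: 14.65
eef_pos: [0.6621, 0.0537, 0.0752]
tool_rot: [0.046, 0.999, -0.0, -0.002]
ft_force: [-5.5, 0.4, -1.0]
grip_width: 0.0234
grasp_force: 59.4
```

```bash
python3 st.py .0757 .2255 -5.3 .2115 -5.3|grep -v now; python3 prof.py | grep -E "^277|post|yellow.*(9|10)..\]"
```

```text
R 0.22550627208097582 ang -5.414300128762746 Frad -5.505757897058938
(np.float64(0.6621359194406232), np.float64(0.05417043253080036), 0.0757, np.float64(174.7)) [ 0.    0.04 -0.05] 0.001
(np.float64(0.6481957736660391), np.float64(0.05546362075505222), 0.0757, np.float64(174.7)) [ 1.4   0.05 -0.04] 0.001
277 gWWWggWWWgWWWgWWWWgbyyyyyyyyyyyyyyyyyggggggbbbbbWWWWWWWbbbbbbbbbbbgggggWWWWWWWWWWWWWWWWWWWWWWWWWWWWWWWWWWWWWWWWWWWWWWWWWWgggg
post head [278.1792  72.7711]
yellow [261  59  37  35 996] [278.5914  76.1677]
yellow [138 378  52  36 270] [167.1963 391.1926]
```

Call:
send_rows(motion="1 0.2 0 0 0; 1 0.5 0 0 0; 1 0.8 0 0 0; 1 1.1 0 0 0; 1 1.2 0 0 0")

```text
clock: 15.2
eef_pos: [0.6507, 0.0543, 0.0756]
tool_rot: [0.046, 0.999, -0.001, -0.001]
ft_force: [-5.6, 0.6, -1.6]
grip_width: 0.023
grasp_force: 59.4
```

Call:
send_rows(motion="1 0.2 0 0 0; 1 0.4 0 0 0; 1 0.6 0 0 0; 1 0.8 0 0 0; 1 0.8 0 0 0")

```text
clock: 15.7
eef_pos: [0.6451, 0.0555, 0.0769]
tool_rot: [0.046, 0.999, 0.0, 0.001]
ft_force: [-0.4, 0.5, -2.0]
grip_width: 0.0227
grasp_force: 59.5
```

```bash
python3 st.py .0757 .2035 -5.3|grep -v now; python3 prof.py
```

```text
R 0.2084461518082648 ang -5.372708141041365 Frad -0.43593998238120074
(np.float64(0.6402299760805624), np.float64(0.05620258545462471), 0.0757, np.float64(174.7)) [0.49 0.03 0.12] 0.001
255 bbbbbbbbbbbbbbbbbbbbbbbbbWWWWWWWWWWWWWWWWWWWWWWWWWWWbbbbbbbWWWWWWWWWWWWWWWWWWW.bbbbbbbbbbbbbbbbbbbbbbbyyyyyyyyyyyyyyyyyyyy.gg
265 bgWWg.WWWggWWWWWWggWWWWWWWWgbbbbbbbbbgggyyyyyyyyyyyWWWWgWWWW.bbbbbbbbbbbbbbbbWWWWWbbbbbbbbbbbbbbbbbbbbyyyyyyyyyyyyyyyyyyyyggg
277 WWWggWWWggWWWgWWWgWWWgbbbbbbbbbbbbbggyyyyyyyyyyyyyyyyyWWWWWbbbbbbbbggggWWWWWWWWWWWWWWWWWWWWWWWWWWWWWWWWWWWWWWWWWWWWWWWWWWgggg
290 gWWggWWWggWWggbWWggbbbbbbbbbbbbbbbbbbggyyyyyyyyyyyyyWWWbWWWWWWbbbbbbbbbbbbbWWWWWWWbbbbbbbbbbbbbbbbbbbbyyyyyyyyyyyyyyyyyyyyggg
300 bbbbbbbbbbbbbbbbbbbbbbbbbbbbbbbbbbbbbbbbbbbbbgWWWWWbbbbbbbbbgWWWWWWWWWWWWWWWWbbbbbbbbbbbbbbbbbbbbbbbbbyyyyyyyyyyyyyyyyyyyyygg
0.022 hook bottom wire row 125.01754226100991 loop centre 153.99553771024443 nearwire 128.750332404028 far [277.4817 178.7791]
0.026 hook bottom wire row 132.55867234208858 loop centre 161.39962011400445 nearwire 136.2614021966411 far [277.4652 185.9937]
0.03 hook
[... 196 characters left out ...]
earwire 151.20810333865174 far [277.4322 200.2066]
0.038 hook bottom wire row 155.03794088570524 loop centre 183.2961617554432 nearwire 158.62833152802972 far [277.4158 207.1937]
0.042 hook bottom wire row 162.45712812686872 loop centre 190.46761462025 nearwire 166.003237975187 far [277.3995 214.0944]
post head [277.4838 107.2016]
yellow [260  93  37  36 981] [278.052  110.1488]
yellow [ 106  224  161   43 5808] [191.2269 243.4769]
yellow [ 288  224  103   45 3692] [335.8889 244.1845]
yellow [ 467  264   93  156 6455] [522.8301 343.2942]
yellow [   0  297   62   76 1838] [ 34.3487 328.4962]
yellow [   0  373   58   47 1190] [ 20.7118 401.7908]
yellow [138 387  40  27 166] [160.1807 396.5602]
```

Call:
send_rows(motion="1 0.2 0 0 0; 1 0.35 0 0 0; 1 0.35 0 -0.5 0; 1 0.35 0 -1.5 0; 1 0.35 0 -3 0")

```text
clock: 16.25
eef_pos: [0.6401, 0.0558, 0.1062]
tool_rot: [0.046, 0.999, -0.0, -0.001]
ft_force: [-0.2, -0.0, -1.4]
grip_width: 0.0228
grasp_force: 59.5
```

Call:
send_rows(motion="1 0 0 -3 0; 1 0 0 -6 0; 1 0 0 -6 0")

```text
clock: 16.55
eef_pos: [0.6442, 0.0561, 0.1728]
tool_rot: [0.046, 0.999, 0.001, 0.006]
ft_force: [0.9, 0.3, -1.8]
grip_width: 0.0225
grasp_force: 59.5
```

```bash
python3 prof.py; python3 -c "
from h import *
go((.60,-.14,.15,174.7))"
```

```text
255 bbbbbbbbbbbbbbbbbbbbbbbbbbbbbbbbbbbbbbbbbbbbbbbbbbbbbbbbbbbbbbbbbbbbbbbbbbbbbbbbbbbbb.yyyyyyyyyyygggggggggggggggggggggggggggg
265 .gggWWWbggWgWWgWWgWWgWWgWWgWgbbWWWWWWgbbbbgggggWWWWWbWWWWWbbbbbbbWWWW.bbbbbbbbbbbbbbb.yyyyyyyyyyygggggggggggggggggggggggggggg
277 ggggWWgbWWgWWgWWgWWgWWgWWgWWWWgbbbbbbbbggyyyyyyyyyyyWWWbbbbbbbbbbbbggggWWWWWWWWWWWWWWWWWWWWWWWWWWWWWWWWWWWWWWWWWWWWWWWWWWgggg
290 bbbb.WWgbbbbbbbbbbbbbbbbbbbbbbbbbbbbbbbbbbbbggWWWW.bbbbgWWWWWWWWWWWbbbbbbbbbbbbbbbbbbbyyyyyyyyyyygggggggggggggggggggggggggggg
300 bbbbbbbbbbbbbbbbbbbbbbbbbbbbbbbbbbbbbbbbbbbbbbbbbbbbbbbbbbbbbbbbbbbbbbbbbbbbbbbbbbbbbbyyyyyyyyyyygggggggggggggggggggggggggggg
0.022 hook bottom wire row 121.3914035596422 loop centre 140.11861904186145 nearwire 123.7990243486921 far [276.5489 156.2988]
0.026 hook bottom wire row 126.24850625741988 loop centre 144.93084612242183 nearwire 128.6442504983883 far [276.541  161.0547]
0.03 hook bottom wire row 131.09936707206577 loop centre 149.72875468738147 nearwire 133.48220224266925 far [276.5333 165.7897]
0.034 hook bottom wire row 135.9418443660897 loop centre 154.510329
[... 450 characters left out ...]
ellow [ 508  147   24   53 1031] [519.2357 172.8933]
yellow [ 157  191  110   29 2287] [213.791  202.4932]
yellow [ 288  191   65   30 1348] [318.5326 202.7826]
yellow [ 429  232   93  132 6314] [478.1258 301.3617]
yellow [   0  255   82  165 4339] [ 21.5888 351.3091]
yellow [   6  255   92   67 1685] [ 62.073  278.1567]
yellow [148 343  15  17  96] [155.0938 351.0417]
yellow [138 370  54  44 341] [171.4457 387.5718]
yellow [  0 398  17  22 188] [  5.1277 411.9043]
now 16.6 [0.6429 0.056  0.1701] yaw 174.7406058231631 j [ 0.0869  0.5553  0.3161  1.3239 -0.      0.1787] F [ 0.056   0.2148 -2.3687] w 0.023078868437435823 59.497976303100586
(0.6, -0.14, 0.15, 174.7) [  2.49 -19.92   1.96] 0.001
```

The hook holds: the loop stayed at about 22 mm stretch on the post after the pin was lifted out. Now I carry the puller back to lay it down.

```bash
python3 -c "
from h import *
go((.522,-.2123,.15,164.5))"
```

```text
now 16.6 [0.6429 0.056  0.1701] yaw 174.7406058231631 j [ 0.0869  0.5553  0.3161  1.3239 -0.      0.1787] F [ 0.056   0.2148 -2.3687] w 0.023078868437435823 59.497976303100586
(0.522, -0.2123, 0.15, 164.5) [  9.59 -27.83   1.89] 0.179
```

Call:
send_rows(motion="1 1.3 -4 0 0.03; 1 2.7 -8 0 0.06; 1 4.3 -12.5 0 0.09; 1 6 -17 0 0.12; 1 7.3 -21 0 0.15")

```text
clock: 17.1
eef_pos: [0.5464, -0.1481, 0.1649]
tool_rot: [0.121, 0.993, -0.0, -0.001]
ft_force: [0.2, -0.8, -2.2]
grip_width: 0.0231
grasp_force: 59.5
```

Call:
send_rows(motion="1 1.2 -3.5 1 0.03; 1 2.3 -6.8 1.9 0.03; 1 2.3 -6.8 1.9 0.03; 1 2.3 -6.8 1.9 0.03")

```text
clock: 17.5
eef_pos: [0.5088, -0.2075, 0.146]
tool_rot: [0.137, 0.991, 0.0, -0.001]
ft_force: [1.2, 0.4, -1.7]
grip_width: 0.0231
grasp_force: 59.7
```

```bash
python3 -c "
from h import *
go((.522,-.2123,.055,164.5))"
```

```text
now 17.5 [ 0.5088 -0.2075  0.146 ] yaw 164.30687835522235 j [-0.3875  0.3893 -0.0137  1.1699  0.0004 -0.1136] F [ 1.2305  0.3674 -1.6844] w 0.023144972759809708 59.67362880706787
(0.522, -0.2123, 0.055, 164.5) [-1.42 -0.11  9.1 ] -0.003
```

Call:
send_rows(motion="1 -1.4 -0.1 3 0; 1 -1.4 -0.1 6 0; 1 -1.4 -0.1 8 0; 1 -1.4 -0.1 9 0; 1 -1.4 -0.1 9 0")

```text
clock: 18.0
eef_pos: [0.5226, -0.2104, 0.0555]
tool_rot: [0.135, 0.991, 0.001, -0.002]
ft_force: [0.3, 0.4, -1.9]
grip_width: 0.0231
grasp_force: 59.6
```

Call:
send_rows(motion="1 0 0 0.3 0; 1 0 0 0.6 0; 1 0 0 0.9 0; 1 0 0 0.9 0")

```text
clock: 18.4
eef_pos: [0.5238, -0.212, 0.0486]
tool_rot: [0.136, 0.991, -0.0, 0.001]
ft_force: [0.4, -0.0, -0.5]
grip_width: 0.0231
grasp_force: 59.8
```

Call:
send_rows(motion="1 -0.2 0 0.5 0; 1 -0.5 0 0.8 0; 1 -0.8 0 1.1 0; 1 -1.0 0 1.3 0; 1 -1.2 0 1.6 0")

```text
clock: 18.9
eef_pos: [0.5374, -0.2159, 0.0345]
tool_rot: [0.136, 0.991, -0.0, 0.003]
ft_force: [1.2, 0.5, 7.5]
grip_width: 0.0231
grasp_force: 60.1
```

Call:
send_rows(motion="1 -0.2 0 0.3 0; 1 -0.4 0 0.6 0; 1 -0.5 0 0.8 0; 1 -0.7 0 1.0 0; 1 -0.8 0 1.2 0")

```text
clock: 19.4
eef_pos: [0.5455, -0.2181, 0.0225]
tool_rot: [0.136, 0.991, -0.0, 0.003]
ft_force: [2.3, 0.5, 6.9]
grip_width: 0.023
grasp_force: 59.7
```

```bash
python3 -c "
from h import *
go()
w=vision.camera('wrist')
print([int(v) for v in w[60:200:4,277].mean(1)])"
```

```text
now 19.4 [ 0.5455 -0.2181  0.0225] yaw 164.42182215482646 j [-0.3807  0.5713 -0.0715  0.9215  0.0006 -0.1089] F [2.3404 0.4833 6.8564] w 0.023041187289731296 59.70954358577728
[132, 129, 129, 130, 131, 130, 129, 125, 123, 126, 126, 129, 130, 131, 186, 195, 195, 196, 196, 195, 196, 198, 216, 238, 240, 241, 241, 241, 241, 241, 241, 241, 241, 241, 241]
```

Call:
send_rows(motion="1 -0.1 0 0.3 0; 1 -0.2 0 0.6 0; 1 -0.3 0 0.9 0; 1 -0.4 0 1.2 0; 1 -0.4 0 1.4 0")

```text
clock: 19.95
eef_pos: [0.5486, -0.2192, 0.012]
tool_rot: [0.136, 0.991, -0.001, 0.003]
ft_force: [-8.6, 5.0, 33.3]
grip_width: 0.0232
grasp_force: 63.1
```

```bash
python3 -c "
from h import *
go()
w=vision.camera('wrist')
print([int(v) for v in w[60:200:4,277].mean(1)])"
```

```text
now 19.95 [ 0.5486 -0.2192  0.012 ] yaw 164.4208536836032 j [-0.3802  0.5896 -0.0709  0.904   0.0002 -0.1083] F [-8.5887  5.0406 33.2978] w 0.02321276986348461 63.0908989906311
[130, 131, 131, 131, 128, 126, 124, 125, 125, 128, 130, 128, 206, 205, 206, 205, 206, 206, 206, 206, 206, 170, 221, 239, 239, 240, 240, 240, 239, 240, 240, 240, 240, 240, 240]
```

Call:
send_rows(motion="1 0 0 -0.3 0; 1 0 0 -0.3 0; 0.3 0 0 -0.3 0; -1 0 0 -0.3 0; -1 0 0 -0.3 0")

```text
clock: 20.5
eef_pos: [0.546, -0.2182, 0.0085]
tool_rot: [0.136, 0.991, 0.0, -0.0]
ft_force: [-0.4, 0.5, -0.4]
grip_width: 0.0579
grasp_force: 0.0
```

Call:
send_rows(motion="-1 0 0 0 0; -1 0 0 0 0; -1 0 0 -3 0; -1 0 0 -8 0; -1 0 0 -13 0")

```text
clock: 21.0
eef_pos: [0.5453, -0.2179, 0.1392]
tool_rot: [0.135, 0.991, 0.0, -0.002]
ft_force: [1.6, -1.2, 0.4]
grip_width: 0.0854
grasp_force: 0.0
```

Call:
send_rows(motion="-1 -1 -4 -4 0; -1 -1 -8 -4 0; -1 -1 -8 -4 0; -1 -1 -8 -4 0")

```text
clock: 21.4
eef_pos: [0.5339, -0.299, 0.1788]
tool_rot: [0.137, 0.991, 0.0, -0.0]
ft_force: [-0.7, 0.0, -0.5]
grip_width: 0.0854
grasp_force: 0.0
```

```bash
python3 -c "
from h import *
go();o=bot.get_obs()
w=vision.camera('wrist');hsv=cv2.cvtColor(w,cv2.COLOR_RGB2HSV)
m=((hsv[...,0]<6)|(hsv[...,0]>174))&(hsv[...,1]>150)&(hsv[...,2]>120)
n,l,st,ce=cv2.connectedComponentsWithStats(m.astype('uint8'))
for i in range(1,n):
    if st[i,4]>150:
        ys,xs=np.where(l==i);b=cv2.boxPoints(cv2.minAreaRect(np.stack([xs,ys],1).astype(np.float32)));print('red',st[i],[pix2w('wrist',*q,.038,o) for q in b])
t=vision.camera('top');hsv=cv2.cvtColor(t,cv2.COLOR_RGB2HSV)
W=(hsv[...,1]<70)&(hsv[...,2]>150)
for r in range(172,246,2):print(''.join('W' if W[r,c] else ('y' if 15<=hsv[r,c,0]<32 and hsv[r,c,1]>110 and hsv[r,c,2]>110 else '.') for c in range(240,302)))
"
```

```text
now 21.4 [ 0.5339 -0.299   0.1788] yaw 164.28873390062998 j [-0.5106  0.4889  0.23    1.3123  0.0004 -0.2364] F [-0.6937  0.0468 -0.4651] w 0.08542322773263994 0.0
red [258   0  37 117 419] [array([ 0.3557, -0.266 ,  0.038 ]), array([ 0.3556, -0.2477,  0.038 ]), array([ 0.4652, -0.2514,  0.038 ]), array([ 0.4651, -0.2695,  0.038 ])]
red [ 343  182   33   75 1900] [array([ 0.6048, -0.2536,  0.038 ]), array([ 0.5347, -0.2338,  0.038 ]), array([ 0.5438, -0.2066,  0.038 ]), array([ 0.6159, -0.2248,  0.038 ])]
..W....W...............WW.............................WW....W.
...................WW.....WW..........................W.....W.
..................W........WW..........................W...W..
.................WW.........W.................................
..................W........WW.................................
...................WWW..WWW...................................
...................W.yyyWW....................................
.................WWyyyyyyWW...................................
...................yyyyyy.WW..................................
....................yy
[... 1041 characters left out ...]
.......
..............................................................
..............................................................
..............................................................
................WWWWWWWW......................................
..................WW..........................................
...W.............WWW..........................................
...W...........WWWWWW...............................WWW.......
..W............WWWWWWWW...........................W.....W.....
................WWWWWW............................W.....W.....
...................................................WW.W.......
..............................................................
```

```bash
python3 -c "
from h import *
print(workorder.job_done())"
```

```text
the job is handed in; nothing more can be done
None
```

The job is handed in at about 21 s of the 50 s: the hook is holding on the brass post without the puller, and the puller is back on the bench near its original spot, standing on the flat of its handle; I checked both in the last camera readings, but `job_done()` returned no verdict.

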